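# Load one spacer plate from the stack into the drilling jig

### The arm

A 7-joint arm with a two-finger parallel gripper is mounted at the origin on a cart in front of the work surface, level with it; the furniture and walls round the work are solid. World frame = base frame: x ahead of the robot, y to its left, z up, the work surface at z = 0. Lengths are in m, angles in degrees, forces in N, time in s.
With the tool pointing down it reaches from about 0.35 to 0.775 m from the base axis. Payload 3.1 kg.
Tool frame: the origin (TCP) lies at the very end of the fingers, on their centre line; the grasp point (between the pads) lies behind it (manip.hold_point_z is the z of the grasp point in the tool frame, in m); z points along the fingers, y is the line along which they close (so a half turn about z gives the same grasp; the last joint's range is limited). The gripper opens to 85 mm and grips with 20 to 120 N. Pads are 22 mm wide; open, the fingers measure 114 mm over their backs; the gripper's body (76 mm by 85 mm) begins 54 mm behind the grasp point. The pads swing forward as they close: fully open they stand 13 mm farther back than shut.
Start: joints at [63.214, 17.813, 0.802, 86.603, -0.252, 75.585, -1.558], TCP at [0.227, -0.501, 0.231] pointing down, gripper open.
Joint ranges: [-154.91, 154.91], [-16.99, 109.72], [-72.82, 74.43], [7.12, 147.25], [-82.49, 262.49], [11.32, 116.49], [-174.64, 174.64]. Speed limits (degrees/s): [159.86, 159.86, 180, 180, 180, 180, 180].

### API

Orientations are given as [roll, pitch, yaw] about the fixed x, y, z axes, in that order (R = Rz(yaw) Ry(pitch) Rx(roll)).
In Python, from workcell import manip, camera gives the robot as it stands. Calls block until the motion is done:
- manip.move_ptp(position, orientation): joint-space move of the TCP to a pose.
- manip.line_to(position, ori=None, v=0.15, max_force=None): straight line of the TCP; ori=None keeps the orientation; v is the mean speed in m/s. With max_force (N) it stops when the force on the tool has changed by that much, and returns True; else False.
- manip.movej(angles): joint-space move.
- manip.release() and manip.close(grip_force=None): open the fingers fully, or close them until they stop; grip_force is the grip in N (None keeps the last).
- manip.wait(seconds).
- manip.ik(position, orientation): joint angles nearest the present ones, or None.
- manip.get_obs(): the state.
- camera(name): name is "side" or "top" or "wrist"; returns a dict with "img" (480x640x3 uint8, red, green, blue), "camera_matrix" (3x3 intrinsics, pixels), "R" (3x3) and "t" (3): a world point X has camera coordinates R X + t. Camera axes: x right, y down, z forward; pixel columns grow to the right and rows downward; lengths in m; the calibration is good to about 2 mm. A picture is of the moment at which its call begins. There is no depth.
A pose or a line that the arm cannot do raises manip.IKError and nothing moves.
- manip.close_job(): hands the job in; it is judged then, once.
The state is a dict: "time_s": time; "joint_positions": joint angles; "qd": joint speeds; "joint_torque": joint torques, N m; "ee_pos": TCP position; "eef_rot": TCP orientation; "wrist_force": force on the tool from outside, world axes, zero at the start; "torque": the same for the moment, N m; "width": finger opening in m; "grip_force": force on a finger pad.
Only numpy, scipy, OpenCV 4.12 (cv2) and the standard library are available. Lean on these libraries where they do the work, as an engineer would, in place of code of your own. Each camera call takes 0.05 s, during which the arm holds its last target. There are 200 camera calls.

### The job

Take the top aluminium plate of the stack in the blue magazine and load it in the grey drilling jig: first slide it forward over the magazine's front edge until its end hangs out about 4 cm, still lying flat on the stack, then pinch it by the sides of that end and lift it away. Lay it flat on the jig's bed between the two red cheeks, its far end within a finger's width of the dark back stop and its near end sticking out over the jig's front, and let go. The other two plates stay in the magazine, and the solder spool, the pliers and the black tape stay where they are.

Things in the scene. Friction and masses are not known exactly. Their poses are not given: they have to be found in the camera images.
- plate_top: top aluminium plate of a stack of three, 150 (own x) x 50 (own y) x 5 mm, about 0.1 kg, four dark dots near its corners; origin at the centre of its underside. Starts flat on the middle plate, its own -x end at the magazine's front. Plates slide on each other more easily than under a finger pad: closed fingertips pressed on it with 5 to 10 N drag it along; the magazine's lips hold the plate below
- plate_front (a point): middle of the front (own -x) end of the top plate, at half its thickness
- plate_mid: middle plate of the stack, same size and look; origin at the centre of its underside
- plate_low: lowest plate of the stack, same size and look; origin at the centre of its underside
- magazine: fixed blue magazine, 170 (own x) x 70 (own y) x 49 mm; origin at the centre of its underside; -x end is the front, more or less facing the robot. Floor 35 mm up, so the top plate lies from 45 to 50 mm. Full-length side cheeks, inner faces 56 mm apart, tops at 49 mm; low lips at both ends, 7 mm thick, tops at 42.5 mm, hold the lower two plates but let the top one pass over
- magazine_edge (a point): middle of the magazine's outer front edge, 85 mm before its centre, 45 mm above the worktop (level with the underside of the top plate); in front of it there is free air down to the worktop
- jig: fixed grey drilling jig, block 110 (own x) x 80 (own y) mm, flat bed 40 mm up; origin at the centre of its underside; -x end is the front, open, more or less facing the robot. Two red guide cheeks, inner faces 62 mm apart, 8 mm high, from 30 mm before to 49 mm behind the centre; dark back stop 12 mm high, its front face 49 mm behind (+x of) the centre
- jig_seat (a point): point on the jig's bed, on its centre line, where the centre of the plate's underside is when its far end is 5 mm short of the back stop: 31 mm before the jig's centre, axes as the jig; the plate's front end then hangs 51 mm out over the jig's front edge
- solder_spool: blue solder spool standing on its flange, 60 mm across, 40 mm high; bystander; origin under its centre
- pliers: small pliers with orange and dark grips, lying, 131 x 69 x 13 mm; bystander; origin under the centre
- tape_electrical: roll of black tape lying flat, 62 mm across, 19 mm high; bystander; origin under its centre

How it is judged:
By the outcome, as a careful person would: the job done as asked, in the order asked, and still so for the second after the job is handed in, with the robot touching nothing.
It also fails if it takes over 51 s, if anything falls off the work surface, if the arm or the gripper's body presses on something with over 40 N, if the wrist force passes 120 N, or if a joint passes its speed limit or range.

## Working session

There is one attempt and no reset: what is moved stays moved. The work goes in short steps, each a Python script; the robot and the scene stay as the last script left them, time stands still between calls to the robot, and variables do not carry over. Pictures are saved under pics/ and viewed, at most 10 in all, crops included, and the job is handed in when it is done.

```bash
mkdir -p pics; ls
python3 - <<'E'
from workcell import manip, camera
import cv2,numpy as np
o=manip.get_obs();print(o['time_s'],o['ee_pos'],o['eef_rot'],o['width'],manip.hold_point_z,o['wrist_force'])
for n in("top","side"):
    c=camera(n);cv2.imwrite(f"pics/{n}0.png",c["img"][:,:,::-1]);print(n,c["camera_matrix"].tolist(),c["R"].round(4).tolist(),c["t"].round(4).tolist())
E
```

```text
pics
0.0 [ 0.22689621 -0.50021944  0.23023162] [-1.79866044e+02  4.96092410e-03  2.44025957e+01] 0.08518638272234516 -0.0187 [ 0.30891273  0.31923863 -0.56632663]
top [[509.2015995608644, 0.0, 313.32909900317804], [0.0, 509.2015995608644, 245.261412172129], [0.0, 0.0, 1.0]] [[-0.0743, -0.9972, 0.0037], [-0.9741, 0.0718, -0.2146], [0.2137, -0.0195, -0.9767]] [0.0353, 0.4972, 1.1594]
side [[559.9247051746586, 0.0, 313.7111572908887], [0.0, 559.9247051746586, 237.10945775577633], [0.0, 0.0, 1.0]] [[0.6826, 0.7308, -0.0017], [0.6114, -0.5725, -0.5463], [-0.4002, 0.3718, -0.8376]] [-0.3482, -0.2294, 1.837]
```

View pics/top0.png

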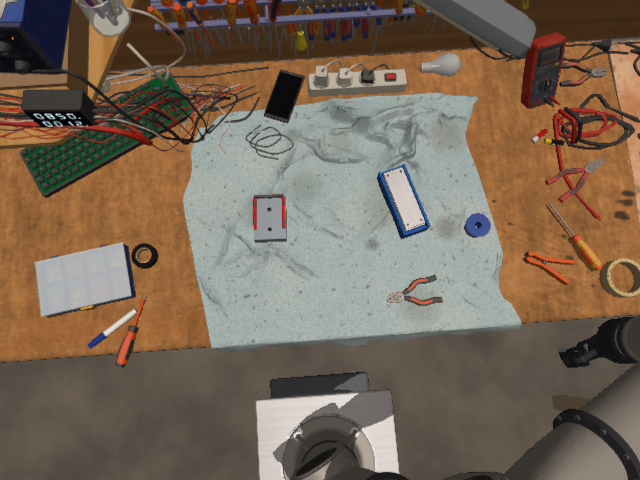

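View pics/side0.png

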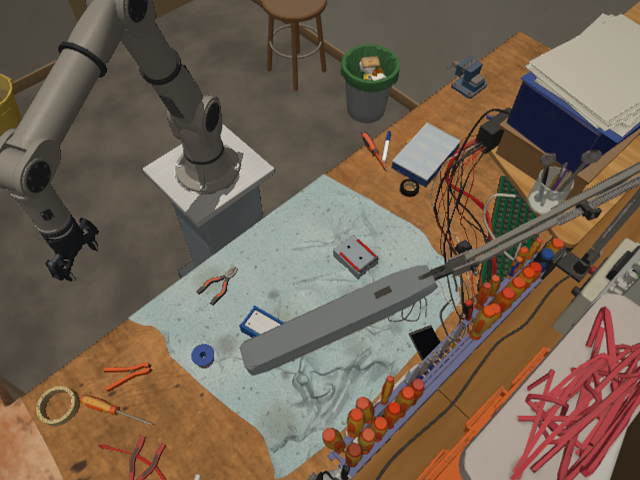

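The top view shows the magazine with its front end near (415,235) and its rear near (391,168). The jig is at (270,218) with its front at the bottom. The spool is at (478,225), the pliers at (415,292) and the tape at (145,256). In the side view a lamp head, (245,360) to (435,275), hides the magazine's rear, so I also need its height. Next I'll enlarge.

```bash
cat > h.py <<'E'
import numpy as np,cv2
from workcell import manip,camera
K={'top':(509.2016,313.3291,245.2614),'side':(559.9247,313.7112,237.1095)}
RT={'top':(np.array([[-0.0743,-0.9972,0.0037],[-0.9741,0.0718,-0.2146],[0.2137,-0.0195,-0.9767]]),np.array([.0353,.4972,1.1594])),
'side':(np.array([[0.6826,0.7308,-0.0017],[0.6114,-0.5725,-0.5463],[-0.4002,0.3718,-0.8376]]),np.array([-.3482,-.2294,1.837]))}
def ray(n,u,v):
    f,cx,cy=K[n];R,t=RT[n];return -R.T@t,R.T@np.array([(u-cx)/f,(v-cy)/f,1])
def onz(n,u,v,z):
    o,d=ray(n,u,v);return o+d*(z-o[2])/d[2]
def tri(*obs): # obs (o,d)
    A=np.zeros((3,3));b=np.zeros(3)
    for o,d in obs:
        d=d/np.linalg.norm(d);P=np.eye(3)-np.outer(d,d);A+=P;b+=P@o
    x=np.linalg.solve(A,b);return x,[np.linalg.norm((np.eye(3)-np.outer(d,d)/(d@d))@(x-o)) for o,d in obs]
def camray(c,u,v):
    K,R,t=c["camera_matrix"],c["R"],c["t"];return -R.T@t,R.T@np.linalg.solve(K,np.array([u,v,1.]))
E
python3 - <<'E'
from h import *
a=cv2.imread('pics/top0.png');b=cv2.imread('pics/side0.png')
z=lambda i,u,v,w,h,s:cv2.resize(i[v:v+h,u:u+w],None,fx=s,fy=s,interpolation=cv2.INTER_CUBIC)
m=np.zeros((600,800,3),np.uint8)
m[0:600,0:400]=z(a,368,155,66,100,6)[:600,:400] if 0 else cv2.resize(a[155:245,370:430],(400,600),interpolation=cv2.INTER_CUBIC)
m[0:300,400:800]=cv2.resize(a[185:245,230:310],(400,300),interpolation=cv2.INTER_CUBIC)
m[300:600,400:800]=cv2.resize(b[225:285,315:395],(400,300),interpolation=cv2.INTER_CUBIC)
cv2.imwrite('pics/crop1.png',m)
for s,t in(((248,365),(533,45)),((430,275),(415,5))): print('lamp',tri(ray('side',*s),ray('top',*t)))
for n,p in dict(spool=(478,225,.04),pl=(415,292,.01),tape=(145,256,.019),magf=(415,235,.045),magr=(391,168,.045),jf=(271,240,.04),jr=(269,197,.04)).items():print(n,onz('top',*p).round(3))
E
```

```text
lamp (array([ 0.7588877 , -0.40714775,  0.42606074]), [np.float64(0.008111544847102888), np.float64(0.008111544847102801)])
lamp (array([ 0.8467522 , -0.13346248,  0.51751613]), [np.float64(0.07910279211649805), np.float64(0.07910279211649779)])
spool [ 0.522 -0.405  0.04 ]
pl [ 0.374 -0.24   0.01 ]
tape [0.51  0.409 0.019]
magf [ 0.508 -0.248  0.045]
magr [ 0.682 -0.209  0.045]
jf [0.522 0.099 0.04 ]
jr [0.631 0.098 0.04 ]
```

View pics/crop1.png

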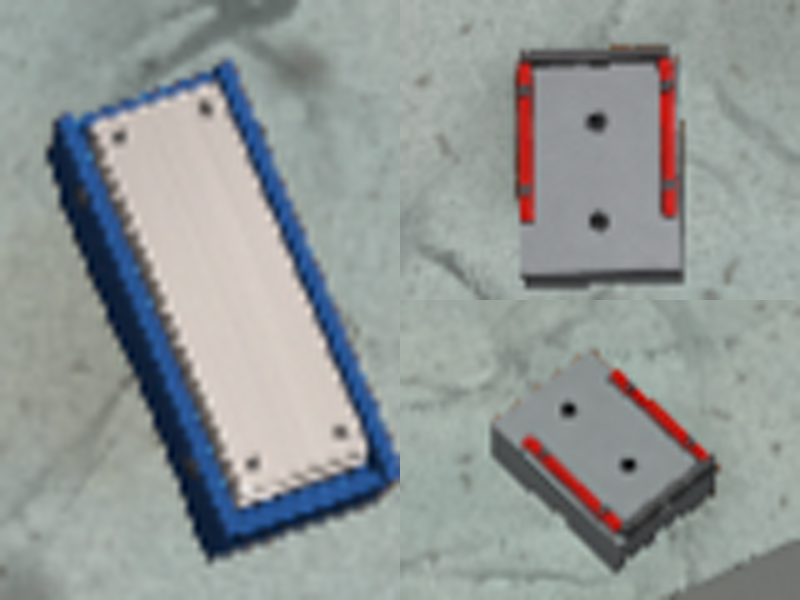

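The crop gives the plate's dots at (120,137), (206,108), (253,463) and (340,432) at 6.67x. The jig holes are at (597,121) and (599,221) in the top crop, and (628,464) and (568,410) in the side crop. I'll compute from these, then move the wrist camera over the magazine.

Run:
```python
from h import *
L=lambda u,v:(370+(u+.5)/6.6667-.5,155+(v+.5)/6.6667-.5)
T=lambda u,v:(230+(u-400+.5)/5-.5,185+(v+.5)/5-.5)
S=lambda u,v:(315+(u-400+.5)/5-.5,225+(v-300+.5)/5-.5)
d=np.array([onz('top',*L(*p),.05) for p in((120,137),(206,108),(253,463),(340,432))])
x=(d[0]+d[1]-d[2]-d[3])/2;yaw=np.degrees(np.arctan2(x[1],x[0]));print('plate c',d.mean(0),'yaw',yaw,np.linalg.norm(x))
for a,b in(((597,121),(628,464)),((599,221),(568,410)),((525,275),(496,425)),((683,272),(592,350))): print('jig',tri(ray('top',*T(*a)),ray('side',*S(*b))))
for p in((534,65),(658,65),(534,220),(661,214)):print('cheek in',onz('top',*T(*p),.048))
manip.move_ptp([.50,-.25,.24],[180,0,yaw])
for i,y in enumerate((-.25,.10)):
    if i: manip.move_ptp([.47,.10,.24],[180,0,0])
    c=camera('wrist');cv2.imwrite(f'pics/w{i}.png',c['img'][:,:,::-1]);np.savez(f'w{i}.npz',**{k:np.array(c[k]) for k in('camera_matrix','R','t')})
    o=manip.get_obs();print(o['time_s'],o['ee_pos'],o['eef_rot'],'cam',-np.array(c['R']).T@c['t'])
```

```text
plate c [ 0.60328848 -0.23134767  0.05      ] yaw 15.28606052610699 0.13208018499832982
jig (array([0.59966978, 0.09893032, 0.04194444]), [np.float64(0.0006695009831137604), np.float64(0.0006695009831136987)])
jig (array([0.54971283, 0.1007865 , 0.03988609]), [np.float64(0.0008117788354916729), np.float64(0.0008117788354915844)])
jig (array([ 0.52059837,  0.11453967, -0.00685564]), [np.float64(0.03239427930692146), np.float64(0.03239427930692144)])
jig (array([0.53168985, 0.08765844, 0.08454739]), [np.float64(0.033183352934336274), np.float64(0.03318335293433621)])
cheek in [0.62891604 0.12821964 0.048     ]
cheek in [0.62448538 0.06778954 0.048     ]
cheek in [0.55086284 0.13215696 0.048     ]
cheek in [0.54935174 0.07091668 0.048     ]
1.5333 [ 0.49886444 -0.25219059  0.23989081] [1.79946845e+02 6.37324782e-02 1.50841434e+01] cam [ 0.5668013  -0.23390854  0.38251508]
2.9083 [0.47070371 0.09797584 0.23993166] [ 1.79952505e+02 -1.20765977e-02 -1.98975581e-01] cam [0.54068467 0.09806572 0.38273423]
```

View pics/w0.png

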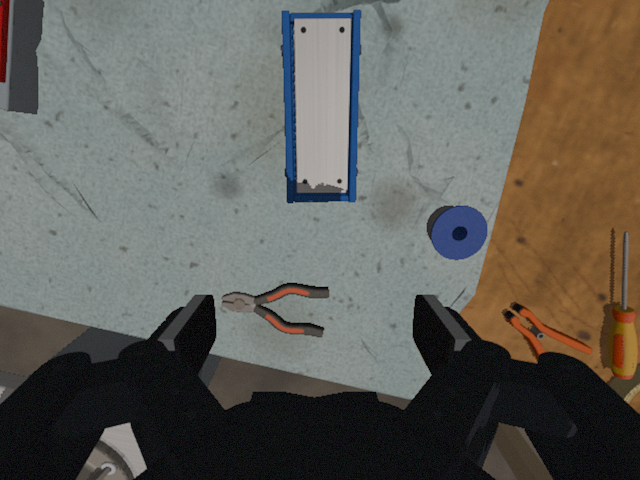

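View pics/w1.png

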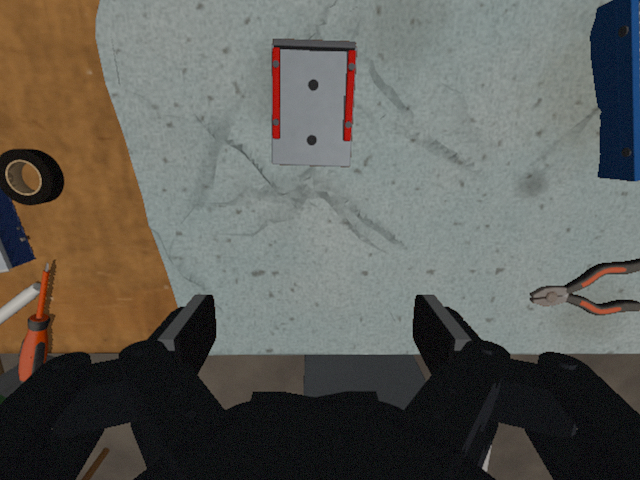

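w0 shows the plate dots at (304,30), (343,30), (305,181) and (340,181). w1 shows the jig holes at (313,85) and (311,140), the front bed corners at (272,164) and (351,167), and the stop's foot at (280,49) and (351,50). I'll triangulate these against the top view.

Run:
```python
from h import *
L=lambda u,v:(370+(u+.5)/6.6667-.5,155+(v+.5)/6.6667-.5)
T=lambda u,v:(230+(u-400+.5)/5-.5,185+(v+.5)/5-.5)
w0,w1=np.load('w0.npz'),np.load('w1.npz')
def cz(c,u,v,z): o,d=camray(c,u,v);return o+d*(z-o[2])/d[2]
P=[]
for a,b in(((120,137),(304,30)),((206,108),(343,30)),((253,463),(305,181)),((340,432),(340,181))):
    x,r=tri(ray('top',*L(*a)),camray(w0,*b));P.append(x);print('dot',x.round(4),np.round(r[0],4))
P=np.array(P);x=(P[0]+P[1]-P[2]-P[3]);print('centre',P.mean(0),np.degrees(np.arctan2(x[1],x[0])))
for b in((320,203),(287,203),(356,201),(322,14)):print('mag edge w0',cz(w0,*b,.0425 if b[0] in(320,322) else .049).round(4))
for a,b in(((597,121),(313,85)),((599,221),(311,140)),((525,275),(272,164)),((683,272),(351,167))):
    x,r=tri(ray('top',*T(*a)),camray(w1,*b));print('jig',x.round(4),np.round(r[0],4),cz(w1,*b,.04).round(4))
for b in((280,49),(351,50)):print('stop',cz(w1,*b,.04).round(4))
for b in((280,138),(344,140),(279,52),(348,52)):print('cheek',cz(w1,*b,.048).round(4))
```

```text
dot [ 0.6636 -0.1984  0.0452] 0.0006
dot [ 0.6736 -0.2322  0.0424] 0.0006
dot [ 0.5347 -0.2328  0.0499] 0.0006
dot [ 0.5438 -0.266   0.0502] 0.0009
centre [ 0.60393308 -0.23234182  0.04693045] 14.780043268845784
mag edge w0 [ 0.516  -0.2539  0.0425]
mag edge w0 [ 0.5083 -0.2213  0.049 ]
mag edge w0 [ 0.5284 -0.2881  0.049 ]
mag edge w0 [ 0.6801 -0.2106  0.0425]
jig [0.5969 0.0988 0.0525] 0.0 [0.599  0.0989 0.04  ]
jig [0.549  0.1011 0.0445] 0.0001 [0.5491 0.101  0.04  ]
jig [0.526  0.1396 0.0399] 0.0009 [0.5261 0.1405 0.04  ]
jig [0.5224 0.0616 0.0391] 0.001 [0.5229 0.0608 0.04  ]
stop [0.6296 0.1292 0.04  ]
stop [0.6285 0.0636 0.04  ]
cheek [0.5509 0.1309 0.048 ]
cheek [0.5488 0.0691 0.048 ]
cheek [0.6251 0.1295 0.048 ]
cheek [0.6249 0.0671 0.048 ]
```

Measured: plate centre (0.6035,-0.232), yaw 15°, top at about 0.05. The magazine's front edge is at (0.517,-0.2545), so a slide of about 54 mm is needed. The jig seat is near (0.5485,0.0998), yaw -2°. Next I'll press and find the contact force.

```bash
cat >> h.py <<'E'
YM=15.;UM=np.array([np.cos(np.radians(YM)),np.sin(np.radians(YM))]);PC=np.array([.6035,-.232])
E
python3 - <<'E'
from h import *
p=PC+.008*UM
manip.close()
manip.move_ptp([*p,.11],[180,0,YM])
manip.line_to([*p,.062],v=.08)
f0=np.array(manip.get_obs()['wrist_force'])
print(manip.line_to([*p,.040],v=.015,max_force=5))
for i in range(2):
    o=manip.get_obs();print(o['time_s'],np.array(o['ee_pos']).round(4),np.array(o['wrist_force'])-f0,o['width']);manip.wait(.2)
E
```

```text
True
6.7083 [ 0.6112 -0.2299  0.0502] [ 0.07824733 -0.73263361  2.47098454] 0.00041196870354287887
6.9083 [ 0.6112 -0.2299  0.0502] [-0.32296717 -0.0122013   4.7599228 ] -0.0003516653424682743
```

```bash
cat >> h.py <<'E'
def fz(n=4):
    s=[]
    for _ in range(n): s.append(manip.get_obs()['wrist_force']);manip.wait(.02)
    return np.mean(s,0)
E
python3 - <<'E'
from h import *
f0=np.array([0.,0,-.5])
z=manip.get_obs()['ee_pos'][2]
p=PC+.008*UM
for i in range(6):
    f=fz();print('press',z,f.round(2))
    if f[2]>6.5:break
    z-=.0003;manip.line_to([*p,z],v=.02)
s=0
for ds in(.01,.02,.024):
    s+=ds;manip.line_to([*(p-s*UM),z],v=.05)
    f=fz();o=manip.get_obs();print(s,o['time_s'],np.array(o['ee_pos']).round(4),f.round(2))
    if f[2]<5: z-=.0003
    if f[2]>10: z+=.0003
for n in('side','top'):
    c=camera(n);cv2.imwrite(f'pics/{n}1.png',c['img'][:,:,::-1])
a=cv2.imread('pics/side1.png')[290:350,220:300];b=cv2.imread('pics/top1.png')[155:255,370:450]
m=np.zeros((500,800,3),np.uint8);m[:300,:400]=cv2.resize(a,(400,300));m[:,400:]=cv2.resize(b,(400,500));cv2.imwrite('pics/c2.png',m)
E
```

```text
press 0.050214049901471526 [0.24 0.15 5.57]
press 0.049914049901471524 [-1.31  0.23  4.99]
press 0.04961404990147152 [-1.24  0.3   5.98]
press 0.04931404990147152 [-1.64  0.71  7.83]
0.01 8.5417 [ 0.6017 -0.2329  0.0502] [-0.16  0.47  6.27]
0.03 9.1583 [ 0.582  -0.2385  0.0502] [-0.54 -0.35  7.13]
0.054 9.8583 [ 0.5589 -0.2447  0.0502] [-0.13 -0.02  7.45]
```

View pics/c2.png

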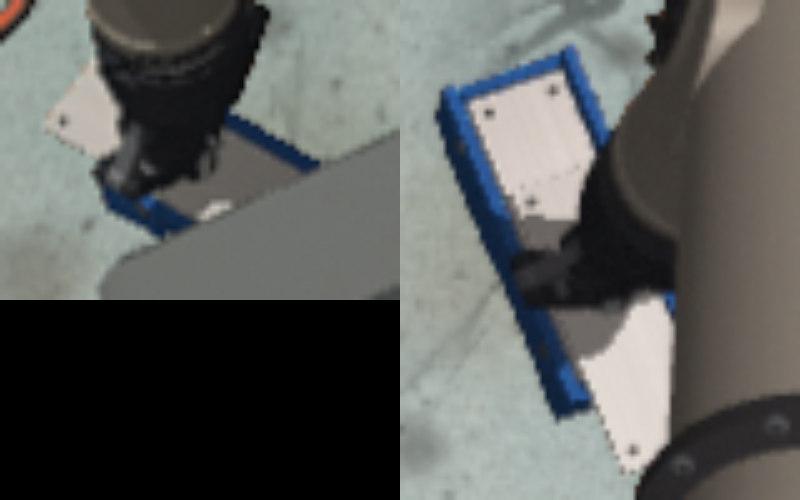

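The plate slid out: its rear edge has uncovered the middle plate and its front overhangs. I'll lift off and measure with the wrist camera.

Run:
```python
from h import *
o=manip.get_obs()['ee_pos']
manip.line_to([o[0],o[1],.10],v=.15)
manip.release()
q=PC-.115*UM
manip.move_ptp([*q,.17],[180,0,YM])
c=camera('wrist');cv2.imwrite('pics/w2.png',c['img'][:,:,::-1]);np.savez('w2.npz',**{k:np.array(c[k]) for k in('camera_matrix','R','t')})
t=camera('top');cv2.imwrite('pics/top2.png',t['img'][:,:,::-1])
o=manip.get_obs();print(o['time_s'],o['ee_pos'],o['width'])
```

```text
11.8083 [ 0.49260234 -0.26064526  0.16910628] 0.08515928083276836
```

View pics/w2.png

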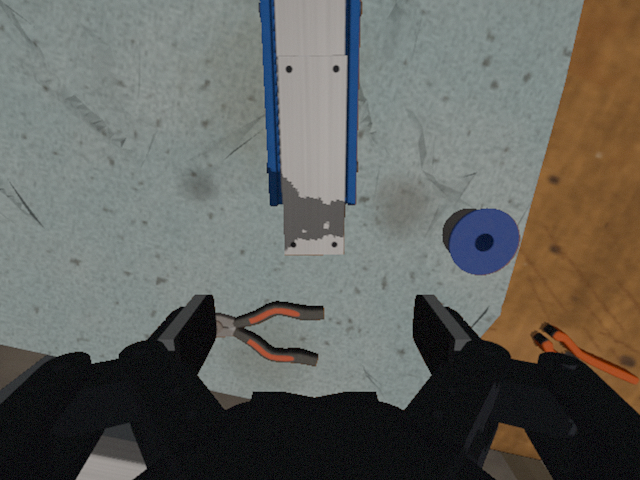

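w2 shows the dots at (289,69), (336,69), (293,244) and (334,244), the plate's front end at (286,255) to (344,255), and the magazine's front cheek ends at (275,205) and (352,204).

Run:
```python
from h import *
w=np.load('w2.npz')
def cz(u,v,z): o,d=camray(w,u,v);return o+d*(z-o[2])/d[2]
D=np.array([cz(*p,.05) for p in((289,69),(336,69),(293,244),(334,244))]);print(D.round(4))
x=D[0]+D[1]-D[2]-D[3];print('c',D.mean(0).round(4),'yaw',np.degrees(np.arctan2(x[1],x[0])),'len',np.linalg.norm(x)/2)
f=np.array([cz(286,255,.05),cz(344,255,.05)]);e=np.array([cz(275,205,.049),cz(352,204,.049)])
print('front',f.mean(0),'edge',e.mean(0),'hang',(e.mean(0)-f.mean(0))[:2]@UM)
i=cv2.imread('pics/top2.png')[155:255,370:450];cv2.imwrite('pics/c3.png',cv2.resize(i,(480,600),interpolation=cv2.INTER_CUBIC))
```

```text
[[ 0.6094 -0.2127  0.05  ]
 [ 0.6182 -0.2455  0.05  ]
 [ 0.4826 -0.2471  0.05  ]
 [ 0.4914 -0.2799  0.05  ]]
c [ 0.5504 -0.2463  0.05  ] yaw 15.201422270225173 len 0.13139585311655239
front [ 0.47808315 -0.26720284  0.05      ] edge [ 0.51868256 -0.25509815  0.049     ] hang 0.04234894055173204
```

View pics/c3.png

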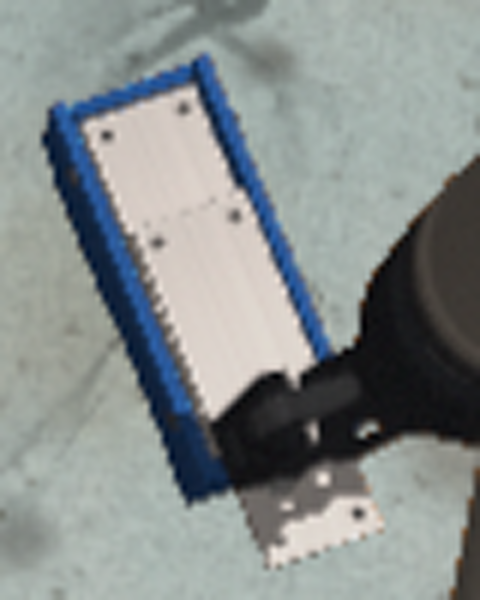

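The overhang is about 42 mm, the plate lies flat and square, and the middle plate is in place. Now I'll pinch it 17 mm in from its front end and lift.

Run:
```python
from h import *
g=np.array([.4944,-.2621])
manip.line_to([*g,.10],[180,0,YM],v=.15)
print(manip.line_to([*g,.029],v=.08,max_force=15))
manip.close(grip_force=60)
o=manip.get_obs();print(o['time_s'],o['ee_pos'],o['width'],o['grip_force'],o['wrist_force'])
assert .045<o['width']<.055
manip.line_to([*g,.11],v=.08)
print(manip.get_obs()['width'],fz())
J=np.array([.5485,.0998]);UJ=np.array([np.cos(np.radians(-2)),np.sin(np.radians(-2))])
manip.line_to([*(J-.060*UJ),.11],[180,0,-2],v=.2)
manip.wait(.2)
c=camera('wrist');cv2.imwrite('pics/w3.png',c['img'][:,:,::-1]);np.savez('w3.npz',**{k:np.array(c[k]) for k in('camera_matrix','R','t')})
o=manip.get_obs();print(o['time_s'],o['ee_pos'],o['eef_rot'],o['width'])
```

```text
False
13.8917 [ 0.49472987 -0.26224262  0.02960159] 0.048246513333968684 61.189284324645996 [-0.57625333  0.63565797  3.38090634]
0.04828557770744246 [-0.03108117 -0.25485686 -1.11022199]
17.3417 [0.48860762 0.10135055 0.11000064] [ 1.79991668e+02  6.06465861e-05 -2.05903419e+00] 0.04835474422544554
```

View pics/w3.png

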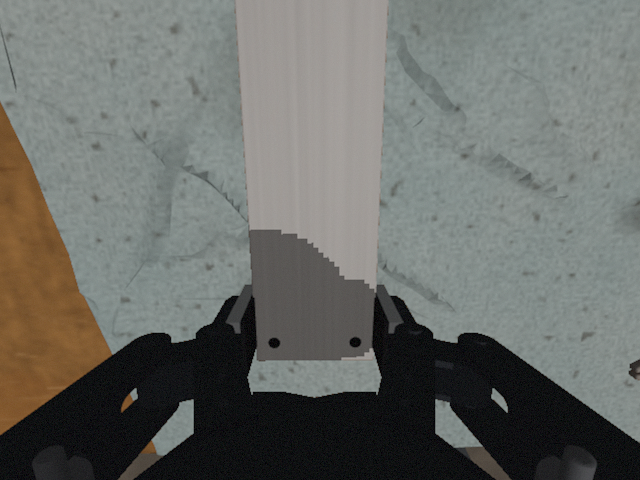

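The plate is held square in w3: dots at (274,343) and (355,343), front end at row 360 from 257 to 373, sides at row 0 at 238 and 387. I'll check the tilt and the grip offset.

Run:
```python
from h import *
w=np.load('w3.npz');print(-w['R'].T@w['t'])
for z in(.127,.1312,.136):
    g=[]
    for p in((238,0),(387,0),(249,200),(380,200),(257,360),(373,360),(274,343),(355,343)):
        o,d=camray(w,*p);g.append(o+d*(z-o[2])/d[2])
    g=np.array(g);print(z,[np.linalg.norm(g[i]-g[i+1]).round(4) for i in(0,2,4,6)],[((g[i]+g[i+1])/2)[:2].round(4).tolist() for i in(0,2,4)])
```

```text
[0.55866611 0.09875536 0.2527135 ]
0.127 [np.float64(0.0487), np.float64(0.0499), np.float64(0.0508), np.float64(0.0349)] [[0.6055, 0.0976], [0.5399, 0.0994], [0.4696, 0.1017]]
0.1312 [np.float64(0.0471), np.float64(0.0482), np.float64(0.0491), np.float64(0.0338)] [[0.6039, 0.0977], [0.5405, 0.0993], [0.4726, 0.1016]]
0.136 [np.float64(0.0452), np.float64(0.0463), np.float64(0.0472), np.float64(0.0324)] [[0.6021, 0.0977], [0.5412, 0.0993], [0.476, 0.1015]]
```

The far end droops about 2°, which is harmless because it touches first and then flattens. The predicted gap to the stop is about 7 mm and the plate is centred to within 1 mm, so I'll lower it.

Run:
```python
from h import *
p=manip.get_obs()['ee_pos'][:2]
manip.line_to([*p,.04],v=.08)
print(manip.line_to([*p,.0245],v=.02,max_force=8))
o=manip.get_obs();print(o['time_s'],o['ee_pos'],o['wrist_force'])
if o['ee_pos'][2]>.0265:
    print(manip.line_to([*p,.0245],v=.02,max_force=15));o=manip.get_obs();print(o['ee_pos'],o['wrist_force'])
manip.release();manip.wait(.2)
manip.line_to([*p,.12],v=.12)
manip.move_ptp([.45,.09,.22],[180,0,-2])
c=camera('wrist');t=camera('top');s=camera('side')
np.savez('w4.npz',**{k:np.array(c[k]) for k in('camera_matrix','R','t')})
m=np.zeros((600,800,3),np.uint8)
I=lambda x:x['img'][:,:,::-1]
m[:400,:400]=cv2.resize(I(c)[0:200,220:420],(400,400))
m[:400,400:]=cv2.resize(I(t)[155:255,360:460],(400,400))
m[400:,:267]=cv2.resize(I(s)[225:285,315:395],(267,200))
m[400:,267:534]=cv2.resize(I(t)[185:260,230:330],(267,200))
m[400:,534:]=cv2.resize(I(t),(266,200))
cv2.imwrite('pics/fin.png',m);print(manip.get_obs()['time_s'])
```

```text
False
19.2917 [0.48875118 0.10138765 0.02475215] [-2.40906093  0.69419556  1.85071016]
21.5583
```

View pics/fin.png

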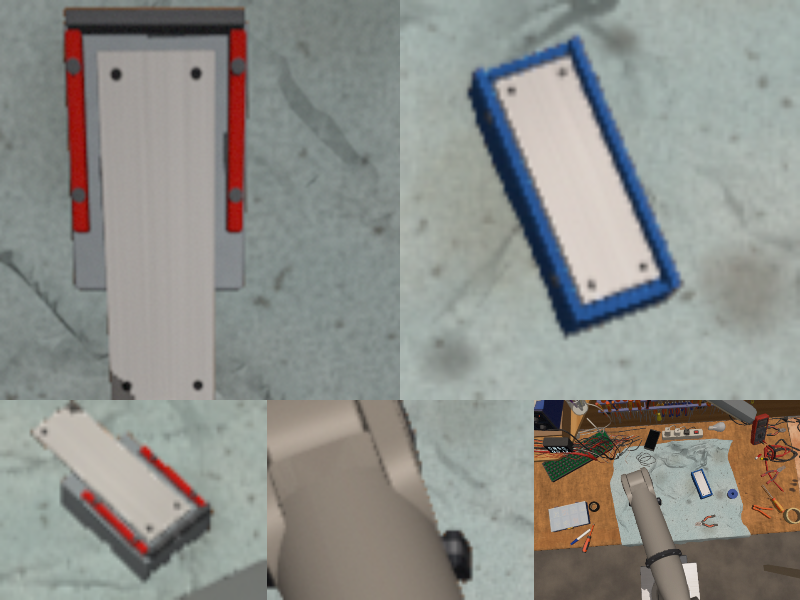

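The plate lies flat between the cheeks, about 6–7 mm short of the stop (far edge at row 50, stop foot at row 34, 0.42 mm/px). The other plates and the bystanders are unmoved, so I'll hand in.

```bash
python3 -c "
from workcell import manip
print(manip.close_job())"
```

```text
the job is handed in; nothing more can be done
None
```

The job is handed in: I slid the top plate out about 42 mm, pinched it by the sides of that end, lifted it, laid it flat in the jig about 7 mm short of the back stop and let it go, with the other plates and bystanders undisturbed in the last pictures.

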